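Draw out the amber colour tray and shut the blue one

ROBOT

A 6-joint arm with a two-finger parallel gripper is mounted at the origin on the work surface. World frame = base frame: x ahead of the robot, y to its left, z up, the work surface at z = 0. Lengths are in mm, angles in rad, forces in N, time in s.
With the tool pointing down it reaches from about 275 to 975 mm from the base axis. Payload 8.4 kg.
Tool frame: the origin (TCP) lies at the very end of the fingers, on their centre line; the grasp point (between the pads) lies 19 mm behind it; y points along the fingers, z is the direction in which the jaws open and shut, and the axes are right-handed (so a half turn about y gives the same grasp; the last joint's range is limited). The gripper opens to 92 mm and grips with 3 to 60 N. Pads are 20 mm wide; open, the fingers measure 128 mm over their backs; the gripper's body (75 mm by 189 mm) begins 69 mm behind the grasp point.
Start: joints at [1.344, 0.353, 1.633, -0, 1.155, -0.002], TCP at [139.318, 609.277, 214.583] pointing down, gripper open.
Joint ranges: [-2.63, 2.63], [-0.92, 2.1], [0.06, 2.66], [-1.3, 4.44], [0, 2.69], [-3.02, 3.02]. Speed limits (rad/s): [2.22, 2.22, 2.79, 3.14, 3.14, 3.14].

INTERFACE

Orientations are given as [roll, pitch, yaw] about the fixed x, y, z axes, in that order (R = Rz(yaw) Ry(pitch) Rx(roll)).
In Python, from rig import status, eyes, order, spotter gives the robot as it stands. The module is installed in compiled form; this text tells all that it offers.
- The arm moves only by the shell command python3 -m pendant 'ROWS' [OPENING]. ROWS is JSON, a list of rows, each an object with "travel": the shift along the tool's x, y, z normalised to -1 to 1, where 1 is 20 mm, a list of three; "rotation": the turn, a rotation vector about the tool's x, y, z normalised to -1 to 1, where 1 is 0.08 rad, a list of three. A call has 1 to 12 rows; each row shifts and turns the commanded pose from where the row before left it, along the tool's axes as they then stand; what a row does not reach is not made up. A row lasts 1/10 s, in which the tool goes at most 50 mm and 8.59 degrees, less where a joint would pass 70% of its speed; a pose out of reach is approached as far as the arm can. A call with a number of a shift or a turn outside -1 to 1 is refused whole. A call with a gripper value outside its range is refused whole. OPENING is the opening, from 0 (shut) to 1 (fully open), set as the call begins (- or left out, the last holds). The fingers move at their own pace and stop on an object; the grip force is fixed at half the most. Time passes only in rows, so rows that do not move let the fingers close. It gives the time, the measured TCP pose, the force and the opening at its end, in the units of the state.
- status.read_state(): the state, without advancing time (a new reading comes with each control period).
- eyes.grab_frame(name): name is "scene" or "side" or "wrist"; returns a dict with "pixels" (480x640x3 uint8, red, green, blue), "fx", "fy", "cx", "cy" (pixels), "k1" (the pictures are not rectified: a ray, as slopes to the right and down, at radius r is drawn at 1 + k1 r^2 times it, then the intrinsics apply), "view" (4x4, takes a point from world to camera coordinates); the wrist camera has in their place "hand_eye" (4x4, takes a point from camera to tool coordinates, whose origin is the TCP and whose axes are the tool frame's). Camera axes: x right, y up, looking along -z (the intrinsics and any distortion apply to the point x, -y, -z); pixel columns grow to the right and rows downward; lengths in mm; the calibration is good to about 2 mm. A picture is of the moment at which its call begins: read the wrist's pose just before it. There is no depth.
- order.hand_in(): hands the job in, once; it reports no verdict.
Trained networks look in a picture, given as the dict that the camera call returned (one of the last four; its "shot" number tells which), for a name from the list of things; names that differ only in an ending like _2 or _b are one class to them, and where a whole thing is asked for, a point or a joint stands for the part that bears it (a point fixed in the world has none). Each returns a list of dicts, best first, with "conf" (0 to 1); they miss things now and then, are a little off and sometimes report something else, mostly with a low value. They report only what shows in the picture. A call takes as long as a camera call.
- spotter.spot_in(picture, label): "uv" ([column, row] in pixels, amid what is visible of it).
- spotter.masks_of(picture, label): "region" (480x640 bool, what is visible of it) and "uv" ([column, row] in pixels, amid what is visible of it).
The state is a dict: "time_s": time; "qpos": joint angles; "qd": joint speeds; "effort": joint torques, N m; "position": TCP position; "eef_rot": TCP orientation; "ft_force": force on the tool from outside, world axes, zero at the start; "torque": the same for the moment, N m; "finger_gap": finger opening in mm.
Only numpy, scipy, OpenCV 4.12 (cv2) and the standard library are available. Lean on these libraries where they do the work, as an engineer would, in place of code of your own. Each camera call takes 0.05 s, during which the arm holds its last target.

TASK

The next piece is amber: in the colour store on the bench, hook a fingertip behind the front lip of the amber tray and draw the tray all the way out to its stop, and push the blue tray, which was left standing out, fully home; either may come first. Do not pinch a tray front between the fingers or lift anything: the trays are only drawn and pushed with the fingertips or the outside of the fingers. Keep the green tray shut and leave the tumbler, the paperweight and the jacks as they are.

Things in the scene. Friction and masses are not known exactly. Their poses are not given: they have to be found in the camera images.
- cabinet: Colour store: low rust-orange steel cabinet fixed to the bench, 260 mm deep (x), 350 wide (y), 92 high. Origin: centre of its underside; x points from its open front to its back, z up. Three trays in changing order at y = -112, 0, +112 mm move out along -x. The top plate ends at x = -40 mm: the front 100 mm of home trays is open from above; side walls and partitions are 48 mm high there.
- tray_amber (a joint): Slide of the grey steel tray holding three amber (orange-yellow) glass bars, in m: 0 = fully home (rear stop), grows as it is drawn out, 0.12 = out at its stop. Starts home or up to 20 mm out; stays where left. About 3 N of friction plus 6 N per m/s; 0.6 to 1.2 kg. Tray 96 mm wide outside, 90 inside; side walls 55 mm, floor 22 mm, bar tops 49 mm above the bench.
- lip_amber: Front lip of the amber tray: bare steel plate, 4 mm thick, 98 wide, top edge 78 mm above the bench. Behind it a clear finger well, 90 mm wide, 54 long, floor 22 mm above the bench, up to a 34 mm high keeper strip before the bars. Origin: a reference point at bench level, mid-width, on the cabinet's x = 0 when home; the lip lies 123 to 127 mm from it along -x. Axes as the cabinet's.
- front_amber: Wooden front of the amber tray, fixed to the lip's outer side: 10 mm thick, 107 wide, 14 to 72 mm above the bench; amber glass swatch strip 8 x 92 mm on its top edge (to 75 mm) and a swatch of the same glass 40 mm wide let into its face. Origin and axes as the lip's; outer face 137 mm from the origin along -x.
- hook_amber (a point): Point on the amber tray's lip: middle of the top edge on the rear side (towards the bars), 78 mm above the bench. Axes as the cabinet's; moves with the tray.
- face_amber (a point): Middle of the outer face of the amber tray's wooden front, 45 mm above the bench. Axes as the cabinet's; moves with the tray.
- tray_blue (a joint): Slide of the grey steel tray holding three blue glass bars, in m: 0 = fully home (rear stop), grows as it is drawn out, 0.12 = out at its stop. Starts 50 to 100 mm out; stays where left. About 3 N of friction plus 6 N per m/s; 0.6 to 1.2 kg. Tray 96 mm wide outside, 90 inside; side walls 55 mm, floor 22 mm, bar tops 49 mm above the bench.
- lip_blue: Front lip of the blue tray: bare steel plate, 4 mm thick, 98 wide, top edge 78 mm above the bench. Behind it a clear finger well, 90 mm wide, 54 long, floor 22 mm above the bench, up to a 34 mm high keeper strip before the bars. Origin: a reference point at bench level, mid-width, on the cabinet's x = 0 when home; the lip lies 123 to 127 mm from it along -x. Axes as the cabinet's.
- front_blue: Wooden front of the blue tray, fixed to the lip's outer side: 10 mm thick, 107 wide, 14 to 72 mm above the bench; blue glass swatch strip 8 x 92 mm on its top edge (to 75 mm) and a swatch of the same glass 40 mm wide let into its face. Origin and axes as the lip's; outer face 137 mm from the origin along -x.
- hook_blue (a point): Point on the blue tray's lip: middle of the top edge on the rear side (towards the bars), 78 mm above the bench. Axes as the cabinet's; moves with the tray.
- face_blue (a point): Middle of the outer face of the blue tray's wooden front, 45 mm above the bench. Axes as the cabinet's; moves with the tray.
- tray_green (a joint): Slide of the grey steel tray holding three green glass bars, in m: 0 = fully home (rear stop), grows as it is drawn out, 0.12 = out at its stop. Starts home; stays where left. About 3 N of friction plus 6 N per m/s; 0.6 to 1.2 kg. Tray 96 mm wide outside, 90 inside; side walls 55 mm, floor 22 mm, bar tops 49 mm above the bench.
- lip_green: Front lip of the green tray: bare steel plate, 4 mm thick, 98 wide, top edge 78 mm above the bench. Behind it a clear finger well, 90 mm wide, 54 long, floor 22 mm above the bench, up to a 34 mm high keeper strip before the bars. Origin: a reference point at bench level, mid-width, on the cabinet's x = 0 when home; the lip lies 123 to 127 mm from it along -x. Axes as the cabinet's.
- front_green: Wooden front of the green tray, fixed to the lip's outer side: 10 mm thick, 107 wide, 14 to 72 mm above the bench; green glass swatch strip 8 x 92 mm on its top edge (to 75 mm) and a swatch of the same glass 40 mm wide let into its face. Origin and axes as the lip's; outer face 137 mm from the origin along -x.
- hook_green (a point): Point on the green tray's lip: middle of the top edge on the rear side (towards the bars), 78 mm above the bench. Axes as the cabinet's; moves with the tray.
- face_green (a point): Middle of the outer face of the green tray's wooden front, 45 mm above the bench. Axes as the cabinet's; moves with the tray.
- tumbler: Bystander: pale blue-green glass tumbler, 72 mm across, 95 high, standing beside the cabinet; origin under its centre.
- paperweight: Bystander: purple-red glass dome paperweight, 74 mm across, 57 high, standing beside the cabinet; origin under its centre.
- jacks: Bystander: glassblower's jacks (large sprung tongs, steel with dark wooden grips), 250 x 70 x 16 mm, lying flat along the cabinet's top plate (y); origin on that plate near the middle, x axis towards the blades.

How it is judged (in metres and radians):
On the way, in this order (a step that is already met when the one before it is completed fails the run):
1. a fingertip bears on the amber tray's lip while the tray travels outwards (contact force between the fingers and lip_amber above 0.5 N and velocity of joint tray_amber above 0.005 m/s), for 0.1 s.
2. the amber tray is out at its stop (value of joint tray_amber above 0.112 m), for 0.1 s.
At the end, for the whole second after the job is handed in: The amber tray stands out within 8 mm of its stop, the blue and green trays are home to within 6 mm, all at rest, and the tumbler, paperweight and jacks are within 15 mm of where they were (value of joint tray_amber above 0.112 m and value of joint each of tray_blue, tray_green below 0.006 m and velocity of joint tray_amber between -0.01 and 0.01 m/s and velocity of joint tray_blue between -0.01 and 0.01 m/s and distance of each of tumbler, paperweight, jacks from where it was at the start of the episode below 0.015 m); the robot touches nothing.
It fails at once if a tray's front is pinched (fingers bear on its lip from behind and on its wooden front at once) ((contact force between the fingers and lip_amber above 2 N and contact force between the fingers and front_amber above 2 N) or (contact force between the fingers and lip_blue above 2 N and contact force between the fingers and front_blue above 2 N) or (contact force between the fingers and lip_green above 2 N and contact force between the fingers and front_green above 2 N)).
It fails at once if the green tray is drawn out by more than 15 mm (value of joint tray_green above 0.015 m).
It fails at once if the tumbler, the paperweight or the jacks are moved by more than 15 mm, lifted or tipped (distance of any of tumbler, paperweight, jacks from where it was at the start of the episode above 0.015 m or angle between any of tumbler, paperweight, jacks's own z axis and vertical above 0.35 rad).
It also fails if it takes over 45 s, if anything falls off the work surface, if the arm or the gripper's body presses on something with over 40 N, if the wrist force passes 120 N, or if a joint passes its speed limit or range.

## Working session

There is one attempt and no reset: what is moved stays moved. The work goes in short steps, Python scripts to look and compute and a shell command to move; the robot and the scene stay as the last step left them, time stands still between calls to the robot, and variables do not carry over. Pictures are saved under pics/ and viewed, and the job is handed in when it is done.

```bash
mkdir -p pics; cat > h.py <<'E'
import numpy as np, cv2
from rig import status, eyes, order, spotter
from scipy.spatial.transform import Rotation as R
def save(p,n): cv2.imwrite('pics/'+n,cv2.cvtColor(p['pixels'],cv2.COLOR_RGB2BGR))
def tool():
    s=status.read_state(); T=np.eye(4); T[:3,:3]=R.from_euler('xyz',s['eef_rot']).as_matrix(); T[:3,3]=s['position']; return T
def cam2world(p,T=None):
    return np.linalg.inv(p['view']) if 'view' in p else T@p['hand_eye']
def proj(p,X,T=None):
    V=np.linalg.inv(cam2world(p,T)); X=np.atleast_2d(X); c=X@V[:3,:3].T+V[:3,3]
    s=np.stack([c[:,0]/-c[:,2],-c[:,1]/-c[:,2]],1); r2=(s**2).sum(1,keepdims=True); s=s*(1+p['k1']*r2)
    return s*[p['fx'],p['fy']]+[p['cx'],p['cy']]
def onplane(p,uv,z,T=None):
    uv=np.atleast_2d(uv).astype(float); d=(uv-[p['cx'],p['cy']])/[p['fx'],p['fy']]; s=d.copy()
    for _ in range(20): s=d/(1+p['k1']*(s**2).sum(1,keepdims=True))
    C=cam2world(p,T); ray=np.stack([s[:,0],-s[:,1],-np.ones(len(s))],1)@C[:3,:3].T; o=C[:3,3]
    return o+ray*((z-o[2])/ray[:,2])[:,None]
E
python3 - <<'E'
from h import *
s=status.read_state(); print(s)
print(tool().round(3))
for n in ('scene','side','wrist'):
    p=eyes.grab_frame(n); save(p,n+'0.png')
    if 'view' in p: print(n,np.linalg.inv(p['view']).round(2),p['fx'],p['k1'])
    else: print(p['hand_eye'])
    for l in ('hook_amber','hook_blue','hook_green','tumbler','paperweight','jacks','front_amber','front_blue','front_green'):
        print(n,l,[(np.round(q['uv']),round(q['conf'],2)) for q in spotter.spot_in(p,l)[:2]])
E
```

```text
{'time_s': 0.0, 'qpos': array([ 1.34357020e+00,  3.53623003e-01,  1.63412439e+00,  2.14305120e-05,
        1.15522406e+00, -2.43262821e-03]), 'qd': array([ 1.87645111e-03,  6.06287671e-05,  9.53130081e-04,  8.82034723e-04,
       -7.41454980e-04,  7.07268959e-04]), 'effort': array([ 1.31963625e-03, -5.93843079e+01, -3.34219301e+01,  6.97519770e-02,
        2.33206514e-02, -2.18122881e-05]), 'position': array([139.21602427, 608.78494254, 213.88358063]), 'eef_rot': array([-1.57217507e+00,  2.29485561e-05, -2.24802177e-01]), 'ft_force': array([ 0.63657488,  0.47703412, -0.36196522]), 'torque': array([ 0.0322705,  0.0316921, -0.0159707]), 'finger_gap': 92.06244749959654}
[[ 9.75000e-01 -0.00000e+00  2.23000e-01  1.39216e+02]
 [-2.23000e-01 -1.00000e-03  9.75000e-01  6.08785e+02]
 [-0.00000e+00 -1.00000e+00 -1.00000e-03  2.13884e+02]
 [ 0.00000e+00  0.00000e+00  0.00000e+00  1.00000e+00]]
scene [[-5.90000e-01 -6.60000e-01  4.70000e-01  1.14388e+03]
 [ 8.10000e-01 -4.90000e-01  3.20000e-01  3.73790e+02]
 [ 1.00000e-02  5.70000e-01  8.20000e-01  9.49590e+02]
 [ 0.00000e+00  0.00000e+00  0.0
[... 966 characters left out ...]
 [(array([294., 334.]), 0.56)]
side paperweight [(array([381., 176.]), 0.57)]
side jacks [(array([227., 211.]), 0.6)]
side front_amber [(array([304., 272.]), 0.61)]
side front_blue [(array([355., 243.]), 0.73)]
side front_green [(array([334., 202.]), 0.75)]
[[-6.82451840e-04 -9.60123452e-01 -2.79575555e-01 -7.92425987e+01]
 [-3.79393288e-05  2.79575644e-01 -9.60123668e-01 -1.70279578e+02]
 [ 9.99999766e-01 -6.44631255e-04 -2.27223352e-04 -3.95028100e-01]
 [ 0.00000000e+00  0.00000000e+00  0.00000000e+00  1.00000000e+00]]
wrist hook_amber []
wrist hook_blue []
wrist hook_green []
wrist tumbler []
wrist paperweight []
wrist jacks []
wrist front_amber []
wrist front_blue []
wrist front_green []
```

View pics/scene0.png

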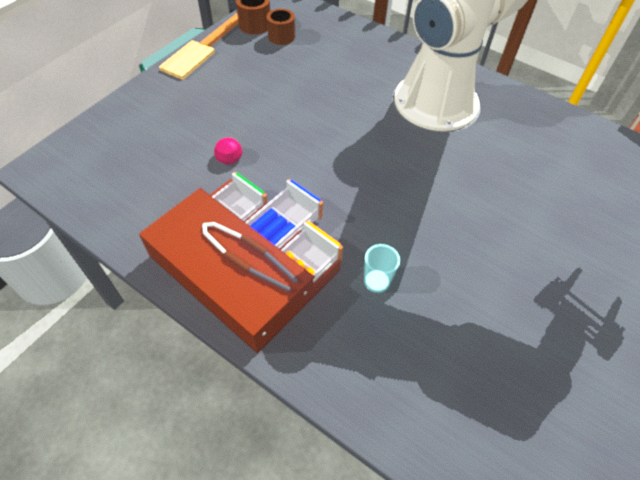

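View pics/side0.png

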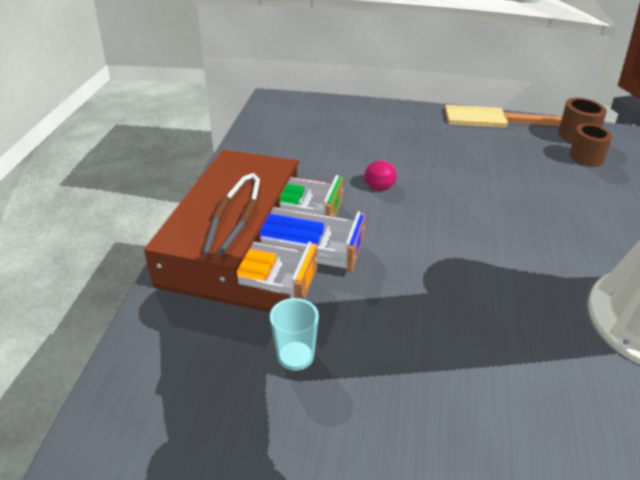

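```bash
python3 - <<'E'
import cv2
a=cv2.imread('pics/scene0.png')[165:355,130:410]; b=cv2.imread('pics/side0.png')[140:380,140:400]
cv2.imwrite('pics/sz.png',cv2.resize(a,(784,532),interpolation=cv2.INTER_CUBIC)); cv2.imwrite('pics/bz.png',cv2.resize(b,(650,600),interpolation=cv2.INTER_CUBIC))
E
```

```text
(no output)
```

View pics/sz.png

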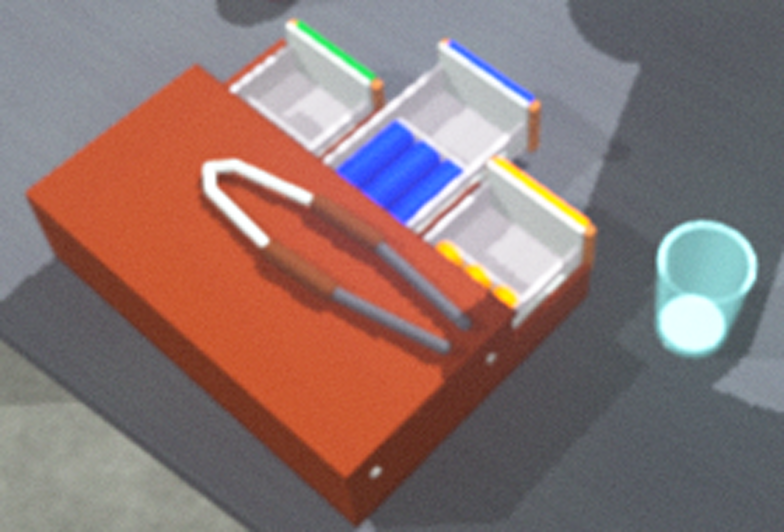

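View pics/bz.png

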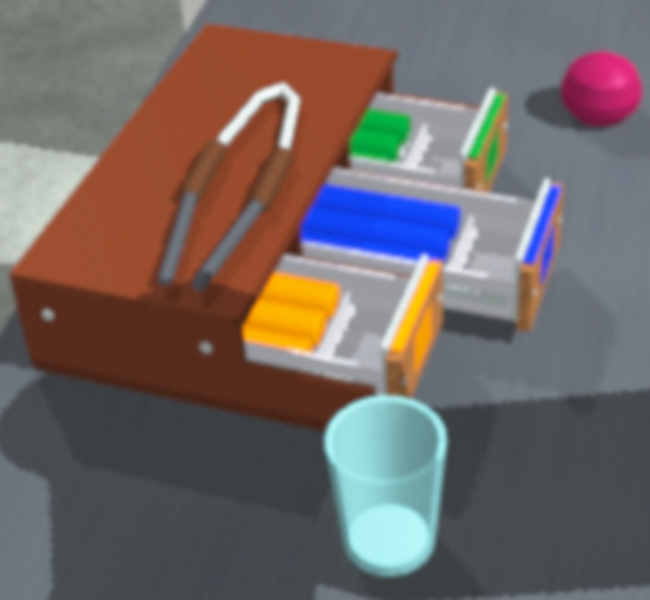

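```bash
cat > fit.py <<'E'
from h import *
from scipy.optimize import least_squares
ps=eyes.grab_frame('scene'); pb=eyes.grab_frame('side')
S=lambda u,v:(130+u/2.8,165+v/2.8); B=lambda u,v:(140+u/2.5,140+v/2.5)
obs=[(0,S(197,65),'c',-40,-175,92),(0,S(27,193),'c',130,-175,92),(0,S(347,477),'c',130,175,92),
(1,B(210,25),'c',130,-175,92),(1,B(397,50),'c',-40,-175,92),(1,B(13,278),'c',130,175,92)]
for cam,tr,y,e1,e2 in [(0,'a',112,S(495,160),S(588,230)),(0,'b',0,S(448,42),S(537,102)),(0,'g',-112,S(293,22),S(378,80)),
 (1,'a',112,B(432,265),B(405,350)),(1,'b',0,B(557,187),B(530,265)),(1,'g',-112,B(501,95),B(477,160))]:
    obs+= [(cam,e1,tr,-132,y-46,75),(cam,e2,tr,-132,y+46,75)]
def model(q):
    R_=[[np.cos(q[2]),-np.sin(q[2])],[np.sin(q[2]),np.cos(q[2])]]; off={'c':0,'a':q[3],'b':q[4],'g':q[5]}
    out=[]
    for cam,uv,t,x,y,z in obs:
        w=np.array(R_)@[x-off[t],y]+q[:2]
        out.append(proj((ps,pb)[cam],[[*w,z]])[0]-uv)
    return np.array(out)
c=onplane(ps,[S(270,270)],92)[0]; print(c)
r=least_squares(lambda q:model(q).ravel(),[c[0],c[1],0.5,0,70,0],x_scale=[100,100,.3,30,30,30],loss='soft_l1')
print(r.x.round(3)); print(model(r.x).round(1).tolist())
for n,p in(('scene',ps),('side',pb)):
  for l in('tumbler','paperweight'):
    for m in spotter.masks_of(p,l)[:1]:
      v,u=np.nonzero(m['region']); print(n,l,m['conf'],onplane(p,[[u.mean(),v.mean()]],45 if l[0]=='t' else 28).round(0))
E
python3 fit.py
```

```text
[815.47947717 -74.41775205  92.        ]
[ 7.58112e+02 -8.48840e+01 -9.30000e-02  8.18400e+00  7.38150e+01
  4.35000e+00]
[[0.1, -0.8], [0.7, -1.2], [1.7, -0.7], [-1.2, -0.5], [-0.9, 0.1], [-1.5, -0.9], [1.4, -0.0], [0.2, -2.0], [1.3, -0.1], [-1.0, -1.2], [2.4, -0.2], [-0.5, -1.1], [-0.0, -0.3], [-4.5, 0.6], [-0.2, 0.1], [-0.1, -0.9], [0.1, -0.0], [-1.4, -0.9]]
scene tumbler 0.66 [[550. -49.  45.]]
scene paperweight 0.89 [[ 535. -332.   28.]]
side tumbler 0.81 [[622. 169.  45.]]
side paperweight 0.91 [[ 532. -327.   28.]]
```

```bash
python3 -m pendant '[{"travel":[0,0,0],"rotation":[0,-0.83,0]},{"travel":[0,0,0],"rotation":[0,-0.83,0]},{"travel":[0.64,0,-1],"rotation":[0,0,0]},{"travel":[0.64,0,-1],"rotation":[0,0,0]},{"travel":[0.64,0,-1],"rotation":[0,0,0]},{"travel":[0.64,0,-1],"rotation":[0,0,0]},{"travel":[0.64,0,-1],"rotation":[0,0,0]},{"travel":[0.64,0,-1],"rotation":[0,0,0]},{"travel":[0.64,0,-1],"rotation":[0,0,0]},{"travel":[0.64,0,-1],"rotation":[0,0,0]},{"travel":[0.64,0,-1],"rotation":[0,0,0]},{"travel":[0.64,0,-1],"rotation":[0,0,0]}]' 0
```

```text
time_s: 3.0
position: [248.8, 397.5, 214.7]
eef_rot: [-1.57, -0.0, -0.092]
ft_force: [-0.3, 0.3, 0.2]
finger_gap: 0.6
```

```bash
python3 -m pendant '[{"travel":[0.65,0,-1],"rotation":[0,0,0]},{"travel":[0.65,0,-1],"rotation":[0,0,0]},{"travel":[0.65,0,-1],"rotation":[0,0,0]},{"travel":[0.65,0,-1],"rotation":[0,0,0]},{"travel":[0.65,0,-1],"rotation":[0,0,0]},{"travel":[0.65,0,-1],"rotation":[0,0,0]},{"travel":[0.65,0,-1],"rotation":[0,0,0]},{"travel":[0.65,0,-1],"rotation":[0,0,0]},{"travel":[0.65,0,-1],"rotation":[0,0,0]},{"travel":[0.65,0,-1],"rotation":[0,0,0]},{"travel":[0.65,0,-1],"rotation":[0,0,0]},{"travel":[0.65,0,-1],"rotation":[0,0,0]}]'
python3 -m pendant '[{"travel":[0.65,0,-1],"rotation":[0,0,0]},{"travel":[0.65,0,-1],"rotation":[0,0,0]},{"travel":[0.65,0,-1],"rotation":[0,0,0]},{"travel":[0.65,0,-1],"rotation":[0,0,0]},{"travel":[0.65,0,-1],"rotation":[0,0,0]},{"travel":[0.65,0,-1],"rotation":[0,0,0]},{"travel":[0.65,0,-1],"rotation":[0,0,0]},{"travel":[0.65,0,-1],"rotation":[0,0,0]},{"travel":[0.65,0,-1],"rotation":[0,0,0]},{"travel":[0,0,0],"rotation":[0,0,0]},{"travel":[0,0,0],"rotation":[0,0,0]}]'
python3 - <<'E'
from h import *
T=tool(); p=eyes.grab_frame('wrist'); save(p,'w1.png'); print(T.round(3),p['fx'],p['k1'])
np.savez('w1.npz',T=T,px=p['pixels'],he=p['hand_eye'],k=[p['fx'],p['fy'],p['cx'],p['cy'],p['k1']])
E
```

```text
time_s: 4.2
position: [382.1, 144.1, 214.8]
eef_rot: [-1.571, -0.0, -0.092]
ft_force: [0.5, 1.0, 0.4]
finger_gap: 0.2
time_s: 5.3
position: [481.4, -44.9, 214.5]
eef_rot: [-1.57, 0.001, -0.093]
ft_force: [-0.4, 1.0, 0.1]
finger_gap: 0.2
[[ 9.96000e-01 -1.00000e-03  9.30000e-02  4.81355e+02]
 [-9.30000e-02  0.00000e+00  9.96000e-01 -4.48750e+01]
 [-1.00000e-03 -1.00000e+00  0.00000e+00  2.14453e+02]
 [ 0.00000e+00  0.00000e+00  0.00000e+00  1.00000e+00]] 370.8044145454621 -0.06943537895066207
```

View pics/w1.png

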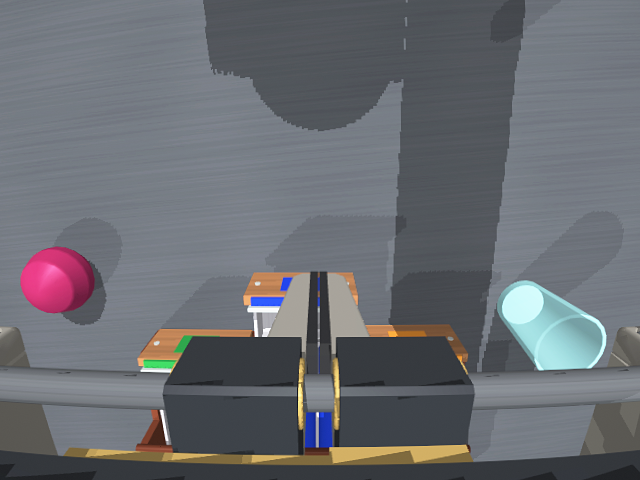

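```bash
python3 - <<'E'
import cv2
a=cv2.imread('pics/w1.png')[255:385,125:485]
cv2.imwrite('pics/w1z.png',cv2.resize(a,(792,286),interpolation=cv2.INTER_CUBIC))
E
```

```text
(no output)
```

View pics/w1z.png

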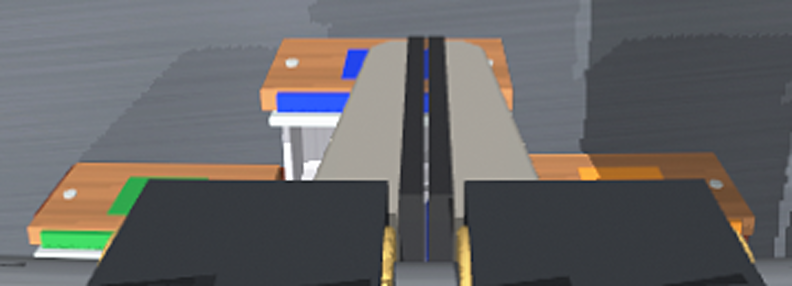

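```bash
cat > m.py <<'E'
from h import *
d=np.load('w1.npz'); k=d['k']; p=dict(fx=k[0],fy=k[1],cx=k[2],cy=k[3],k1=k[4],hand_eye=d['he']); T=d['T']
th=-.093; c,s=np.cos(th),np.sin(th); Rw=np.array([[c,-s],[s,c]])
for n,uv,z in [('bL',(243.6,295),72),('bR',(357.7,294.1),72),('bL',(253.6,273.2),14),('bR',(353.6,272.3),14),('gL',(138.6,357.7),72),('gL',(162.3,329),14),('aR',(467.3,352.7),72),('aR',(449,324.5),14)]:
    w=onplane(p,[uv],z,T)[0]; print(n,z,w.round(1),(Rw.T@(w[:2]-[758,-85])).round(1))
E
python3 m.py
```

```text
bL 72 [ 546.1 -120.7   72. ] [-207.7  -55.2]
bR 72 [554.8 -15.3  72. ] [-208.8   50.5]
bL 14 [ 548.1 -121.3   14. ] [-205.6  -55.7]
bR 14 [557.  -13.9  14. ] [-206.8   52.1]
gL 72 [ 605.6 -237.3   72. ] [-137.6 -165.8]
gL 14 [ 607.2 -236.5   14. ] [-136.  -164.8]
aR 72 [629.4  89.4  72. ] [-144.2  161.7]
aR 14 [631.3  90.4  14. ] [-142.4  162.9]
```

```bash
python3 -m pendant '[{"travel":[0.5,0.5,-0.2],"rotation":[0,0,0]},{"travel":[0.5,1,-0.2],"rotation":[0,0,0]},{"travel":[0.5,1,-0.2],"rotation":[0,0,0]},{"travel":[0.5,1,-0.2],"rotation":[0,0,0]},{"travel":[0,1,0],"rotation":[0,0,0]},{"travel":[0,1,0],"rotation":[0,0,0]},{"travel":[0,1,0],"rotation":[0,0,0]},{"travel":[0,1,0],"rotation":[0,0,0]},{"travel":[0,1,0],"rotation":[0,0,0]},{"travel":[0,0,0],"rotation":[0,0,0]}]'
```

```text
time_s: 6.35
position: [518.2, -63.7, 41.9]
eef_rot: [-1.571, 0.004, -0.091]
ft_force: [-0.7, 0.5, 0.5]
finger_gap: 0.3
```

```bash
python3 -m pendant '[{"travel":[0.5,0,0],"rotation":[0,0,0]},{"travel":[0.5,0,0],"rotation":[0,0,0]},{"travel":[0.5,0,0],"rotation":[0,0,0]},{"travel":[0.5,0,0],"rotation":[0,0,0]},{"travel":[0.5,0,0],"rotation":[0,0,0]}]'
python3 -m pendant '[{"travel":[0.5,0,0],"rotation":[0,0,0]},{"travel":[0.5,0,0],"rotation":[0,0,0]},{"travel":[0.4,0,0],"rotation":[0,0,0]}]'
```

```text
time_s: 6.85
position: [570.8, -69.2, 45.1]
eef_rot: [-1.571, -0.0, -0.092]
ft_force: [-3.9, 0.9, 1.8]
finger_gap: 0.6
time_s: 7.15
position: [598.7, -71.8, 44.6]
eef_rot: [-1.571, -0.0, -0.092]
ft_force: [-3.5, 0.2, 1.4]
finger_gap: 0.7
```

```bash
python3 -m pendant '[{"travel":[0.3,0,0],"rotation":[0,0,0]},{"travel":[0.2,0,0],"rotation":[0,0,0]}]'
python3 -m pendant '[{"travel":[0.15,0,0],"rotation":[0,0,0]}]'
python3 -m pendant '[{"travel":[0.15,0,0],"rotation":[0,0,0]}]'
```

```text
time_s: 7.35
position: [608.2, -72.7, 44.5]
eef_rot: [-1.571, -0.0, -0.092]
ft_force: [-3.2, 0.3, 2.7]
finger_gap: 0.3
time_s: 7.45
position: [610.8, -73.0, 44.5]
eef_rot: [-1.571, 0.0, -0.092]
ft_force: [-4.2, 0.3, 2.3]
finger_gap: 0.2
time_s: 7.55
position: [611.5, -73.0, 44.3]
eef_rot: [-1.571, 0.005, -0.092]
ft_force: [-16.9, 1.4, 12.5]
finger_gap: 0.7
```

```bash
python3 -m pendant '[{"travel":[-0.6,0,0],"rotation":[0,0,0]},{"travel":[-0.4,-0.5,0],"rotation":[0,0,0]},{"travel":[0,-1,0],"rotation":[0,0,0]},{"travel":[0,-1,0],"rotation":[0,0,0]},{"travel":[0,-1,0],"rotation":[0,0,0]},{"travel":[0,-1,0],"rotation":[0,0,0]},{"travel":[0,0,1],"rotation":[0,0,0]},{"travel":[0,0,1],"rotation":[0,0,0]},{"travel":[0,0,1],"rotation":[0,0,0]},{"travel":[0,0,1],"rotation":[0,0,0]},{"travel":[0,0,1],"rotation":[0,0,0]},{"travel":[0,0,0.5],"rotation":[0,0,0]}]'
python3 - <<'E'
from h import *
T=tool(); p=eyes.grab_frame('wrist'); save(p,'w2.png'); p2=eyes.grab_frame('side'); save(p2,'side2.png'); print(T.round(3))
np.savez('w2.npz',T=T,px=p['pixels'],he=p['hand_eye'],k=[p['fx'],p['fy'],p['cx'],p['cy'],p['k1']])
E
```

```text
time_s: 8.75
position: [604.1, 39.6, 135.5]
eef_rot: [-1.57, -0.002, -0.091]
ft_force: [0.0, -0.3, 0.3]
finger_gap: 0.5
[[ 9.96000e-01  2.00000e-03  9.10000e-02  6.04051e+02]
 [-9.10000e-02  0.00000e+00  9.96000e-01  3.95720e+01]
 [ 2.00000e-03 -1.00000e+00  1.00000e-03  1.35477e+02]
 [ 0.00000e+00  0.00000e+00  0.00000e+00  1.00000e+00]]
```

View pics/w2.png

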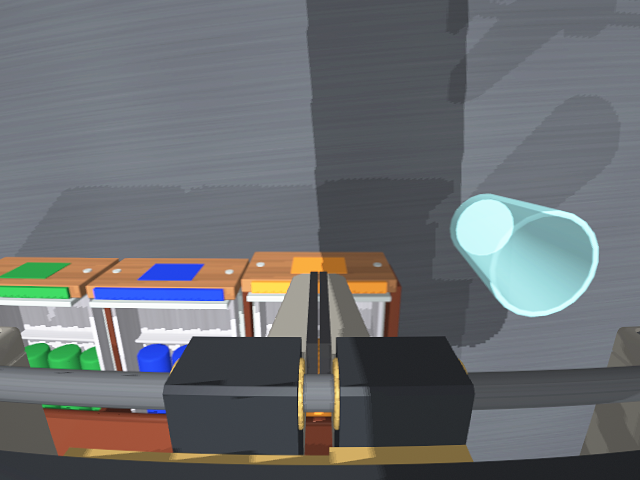

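View pics/side2.png

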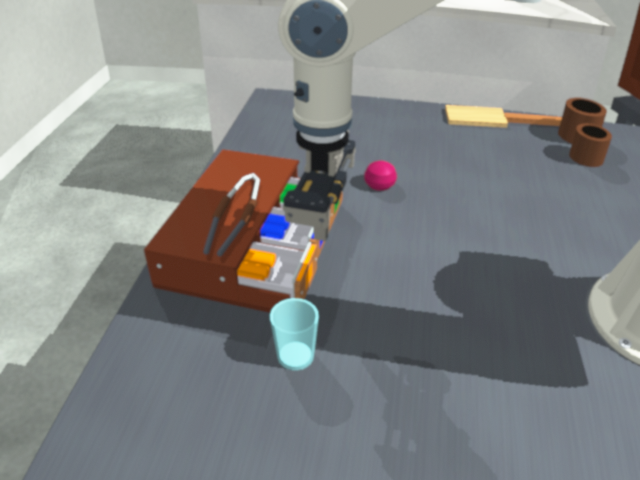

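```bash
python3 - <<'E'
import cv2
a=cv2.imread('pics/w2.png')[240:345,80:420]
cv2.imwrite('pics/w2z.png',cv2.resize(a,(782,242),interpolation=cv2.INTER_CUBIC))
E
sed -e 's/w1.npz/w2.npz/' m.py > m2.py; python3 - <<'E'
s=open('m2.py').read().split('for n,uv')[0]
s+='''
for n,uv,z in [('aLlip',(247,299),78),('aRlip',(391,301),78),('aLf',(242,289),72),('aRf',(400,287),72),('bLf',(89,294),72),('bRf',(240,294),72),('tumbl rim L',(485,280),95),('rimR',(597,252),95)]:
    w=onplane(p,[uv],z,T)[0]; print(n,z,w.round(1),(Rw.T@(w[:2]-[758,-85])).round(1))
'''
open('m2.py','w').write(s)
E
python3 m2.py
```

```text
aLlip 78 [633.2 -11.9  78. ] [-131.1   61.2]
aRlip 78 [643.5  85.3  78. ] [-129.8  159. ]
aLf 72 [628.2 -15.7  72. ] [-135.7   56.9]
aRf 72 [636.6  92.9  72. ] [-137.4  165.9]
bLf 72 [ 623.1 -126.3   72. ] [-130.4  -53.7]
bRf 72 [631.8 -17.7  72. ] [-131.9   55.3]
tumbl rim L 95 [626.1 141.9  95. ] [-152.4  213.7]
rimR 95 [614.4 214.3  95. ] [-170.8  284.7]
```

View pics/w2z.png

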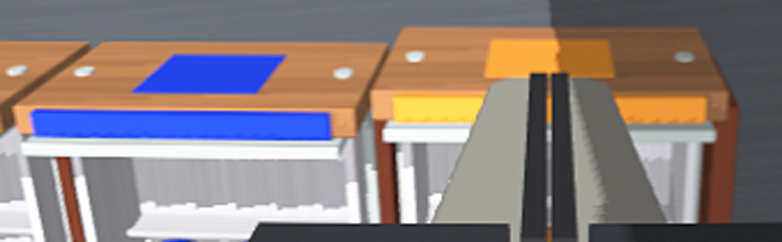

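```bash
python3 -m pendant '[{"travel":[1,0,0],"rotation":[0,0,0]},{"travel":[1,0,0],"rotation":[0,0,0]},{"travel":[0.95,0,0],"rotation":[0,0,0]},{"travel":[0,0.5,0],"rotation":[0,0,0]},{"travel":[0,0.5,0],"rotation":[0,0,0]}]'
```

```text
time_s: 9.35
position: [662.0, 32.0, 113.7]
eef_rot: [-1.571, 0.0, -0.093]
ft_force: [0.7, 0.1, 0.4]
finger_gap: 0.2
```

```bash
python3 -m pendant '[{"travel":[0,0.7,0.15],"rotation":[0,0,0]},{"travel":[0,0.7,0],"rotation":[0,0,0]},{"travel":[0,0.7,0],"rotation":[0,0,0]},{"travel":[0,0.7,0],"rotation":[0,0,0]},{"travel":[0,0.5,0],"rotation":[0,0,0]},{"travel":[0,0,0],"rotation":[0,0,0]}]'
python3 - <<'E'
from h import *
T=tool(); p=eyes.grab_frame('wrist'); save(p,'w3.png'); p2=eyes.grab_frame('scene'); save(p2,'scene3.png')
a=cv2.imread('pics/scene3.png')[140:340,150:430]; cv2.imwrite('pics/scene3z.png',cv2.resize(a,(784,560),interpolation=cv2.INTER_CUBIC))
E
```

```text
time_s: 9.95
position: [661.7, 35.7, 46.6]
eef_rot: [-1.571, 0.003, -0.092]
ft_force: [-0.1, 0.9, -0.3]
finger_gap: 0.4
```

View pics/w3.png

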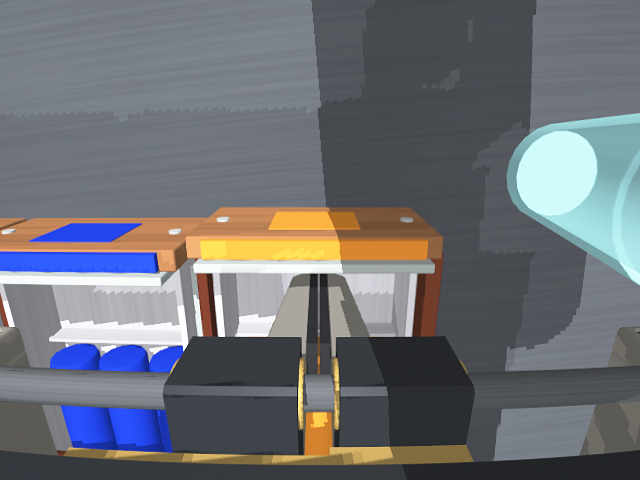

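View pics/scene3z.png

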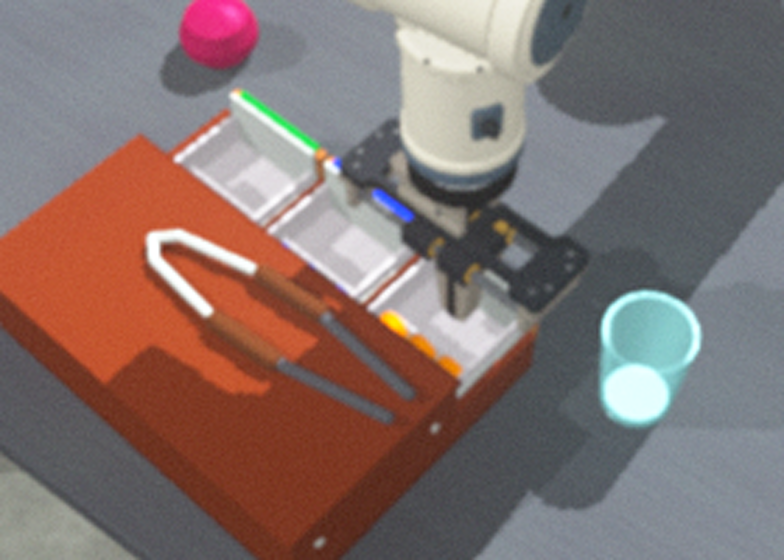

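```bash
python3 -m pendant '[{"travel":[-0.4,0,0],"rotation":[0,0,0]},{"travel":[-0.4,0,0],"rotation":[0,0,0]},{"travel":[-0.4,0,0],"rotation":[0,0,0]},{"travel":[-0.4,0,0],"rotation":[0,0,0]},{"travel":[-0.4,0,0],"rotation":[0,0,0]}]'
python3 -m pendant '[{"travel":[-0.5,0,0],"rotation":[0,0,0]},{"travel":[-0.5,0,0],"rotation":[0,0,0]},{"travel":[-0.5,0,0],"rotation":[0,0,0]},{"travel":[-0.5,0,0],"rotation":[0,0,0]},{"travel":[-0.5,0,0],"rotation":[0,0,0]},{"travel":[-0.5,0,0],"rotation":[0,0,0]}]'
```

```text
time_s: 10.55
position: [623.0, 39.5, 49.3]
eef_rot: [-1.571, -0.002, -0.092]
ft_force: [2.9, 0.5, 1.7]
finger_gap: 0.3
time_s: 11.15
position: [562.5, 45.1, 48.6]
eef_rot: [-1.571, -0.0, -0.092]
ft_force: [3.0, -0.3, 2.4]
finger_gap: 0.4
```

```bash
python3 -m pendant '[{"travel":[-0.4,0,0],"rotation":[0,0,0]},{"travel":[-0.4,0,0],"rotation":[0,0,0]}]'
python3 -m pendant '[{"travel":[-0.2,0,0],"rotation":[0,0,0]}]'
python3 -m pendant '[{"travel":[-0.2,0,0],"rotation":[0,0,0]}]'
```

```text
time_s: 11.35
position: [546.6, 46.5, 48.5]
eef_rot: [-1.571, 0.0, -0.092]
ft_force: [3.2, 0.1, 1.3]
finger_gap: 0.9
time_s: 11.45
position: [542.2, 46.9, 48.4]
eef_rot: [-1.571, 0.001, -0.092]
ft_force: [2.8, 0.3, -0.1]
finger_gap: 0.7
time_s: 11.55
position: [538.9, 47.2, 48.4]
eef_rot: [-1.571, 0.0, -0.092]
ft_force: [2.9, 0.3, -1.6]
finger_gap: 0.3
```

```bash
python3 -m pendant '[{"travel":[-0.15,0,0],"rotation":[0,0,0]}]'
python3 -m pendant '[{"travel":[-0.15,0,0],"rotation":[0,0,0]}]'
```

```text
time_s: 11.65
position: [536.3, 47.4, 48.5]
eef_rot: [-1.571, -0.0, -0.092]
ft_force: [12.6, -1.8, -6.8]
finger_gap: 0.3
time_s: 11.75
position: [536.4, 47.5, 48.8]
eef_rot: [-1.571, -0.006, -0.091]
ft_force: [18.5, -4.0, -13.6]
finger_gap: 0.6
```

```bash
python3 -m pendant '[{"travel":[0,0,0],"rotation":[0,0,0]},{"travel":[0.5,0,0],"rotation":[0,0,0]},{"travel":[0.3,0,0],"rotation":[0,0,0]},{"travel":[0,-0.5,0],"rotation":[0,0,0]},{"travel":[0,-1,0],"rotation":[0,0,0]},{"travel":[0,-1,0],"rotation":[0,0,0]},{"travel":[0,-1,0],"rotation":[0,0,0]},{"travel":[0,-1,0],"rotation":[0,0,0]},{"travel":[0,-1,0],"rotation":[0,0,0]},{"travel":[-1,-1,0],"rotation":[0,0,0]},{"travel":[-1,-1,0],"rotation":[0,0,0]},{"travel":[-1,-1,0],"rotation":[0,0,0]}]'
python3 -m pendant '[{"travel":[-1,-0.5,0],"rotation":[0,0,0]},{"travel":[-1,0,0],"rotation":[0,0,0]},{"travel":[-1,0,0],"rotation":[0,0,0]},{"travel":[0,0,0],"rotation":[0,0,0]},{"travel":[0,0,0],"rotation":[0,0,0]}]'
python3 - <<'E'
from h import *
T=tool(); 
for n in('scene','side','wrist'):
    p=eyes.grab_frame(n); save(p,n+'4.png')
np.savez('w4.npz',T=T,px=p['pixels'],he=p['hand_eye'],k=[p['fx'],p['fy'],p['cx'],p['cy'],p['k1']])
a=cv2.imread('pics/scene4.png')[140:340,130:410]; cv2.imwrite('pics/scene4z.png',cv2.resize(a,(784,560),interpolation=cv2.INTER_CUBIC))
E
```

```text
time_s: 12.95
position: [487.9, 51.7, 219.6]
eef_rot: [-1.571, 0.001, -0.092]
ft_force: [0.8, 0.4, -0.2]
finger_gap: 0.2
time_s: 13.45
position: [429.8, 57.3, 229.1]
eef_rot: [-1.571, -0.001, -0.092]
ft_force: [-0.5, -1.0, -0.1]
finger_gap: 0.3
```

View pics/scene4z.png

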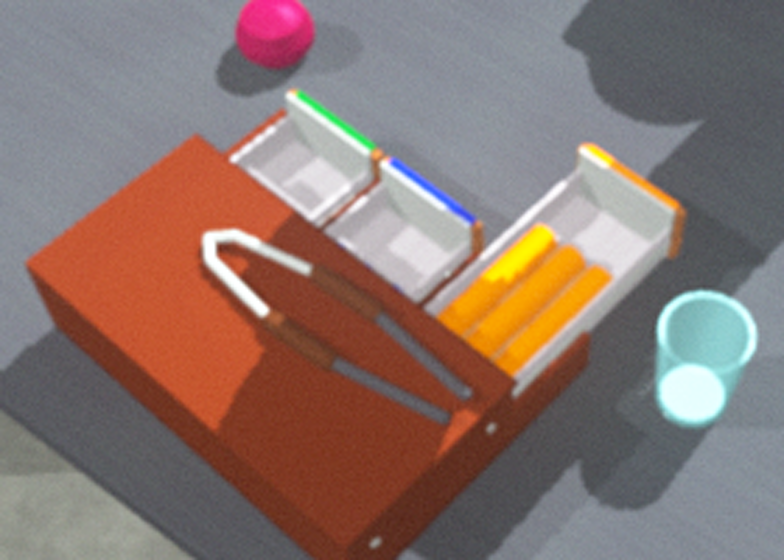

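View pics/side4.png

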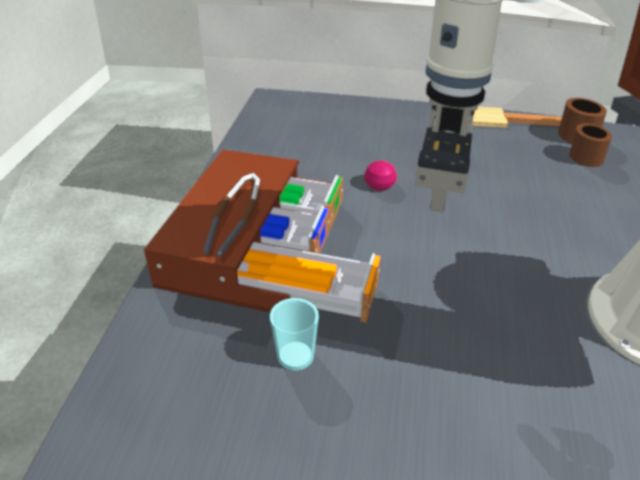

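View pics/wrist4.png

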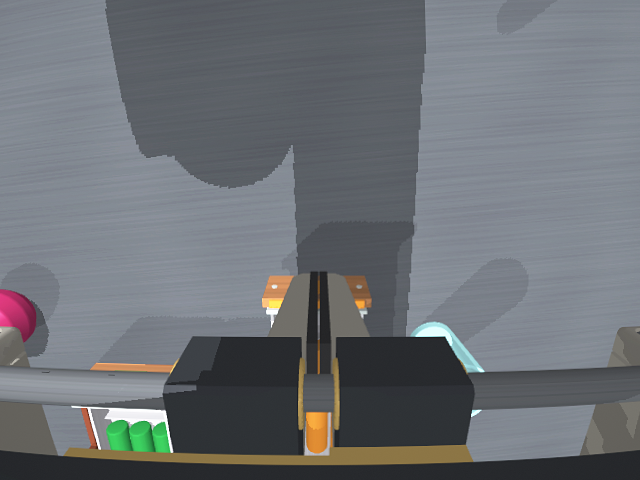

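```bash
python3 - <<'E'
from h import *
ps=eyes.grab_frame('scene'); pb=eyes.grab_frame('side')
th=-.09; c,s=np.cos(th),np.sin(th); Rw=np.array([[c,-s],[s,c]])
for nm,p in(('scene',ps),('side',pb)):
    hsv=cv2.cvtColor(p['pixels'],cv2.COLOR_RGB2HSV)
    o0=cv2.imread(f'pics/{nm}0.png')
    for l in('front_green','front_blue','front_amber'):
        m=spotter.masks_of(p,l)
        if m:
            w=onplane(p,[m[0]['uv']],72,None)[0]; print(nm,l,round(m[0]['conf'],2),np.round(m[0]['uv']),(Rw.T@(w[:2]-[758,-85])).round(1))
S=lambda u,v:(130+u/2.8,140+v/2.8)
for n,a in(('g',S(293,92)),('g',S(375,150)),('b',S(385,160)),('b',S(477,220)),('a',S(582,147)),('a',S(682,212))):
    w=onplane(ps,[a],75)[0]; print(n,(Rw.T@(w[:2]-[758,-85])).round(1))
E
```

```text
scene front_green 0.41 [249. 191.] [-117.7  -98.7]
scene front_blue 0.66 [292. 212.] [-138.4   18.9]
scene front_amber 0.58 [366. 211.] [-252.1  141.2]
side front_green 0.57 [334. 198.] [-140.6  -90.2]
side front_blue 0.83 [320. 232.] [-142.1   23.5]
side front_amber 0.96 [369. 287.] [-255.3  138.8]
g [-132.3 -161.2]
g [-133.1  -64.2]
b [-131.   -50.6]
b [-135.6   46.9]
a [-249.4   61.3]
a [-250.8  164.2]
```

```bash
python3 -c "
from rig import order,status
print(order.hand_in()); print(status.read_state()['time_s'])"
```

```text
the job is handed in; nothing more can be done
None
the job is handed in; nothing more can be done
```

The amber tray is drawn out to its stop and the blue tray is pushed fully home. I handed the job in at about 14 s; no verdict comes back.

- **Blue tray:** with the gripper shut, I pushed its wooden front with the finger edges. It slid at about 4 N until the force rose to 17 N at the rear stop.
- **Amber tray:** I lowered the shut fingers into its well and drew it out by the lip. It slid at about 3 N and stopped moving, with the force rising to 18 N, at the outer stop. I then moved the fingers clear and lifted the arm away; nothing was pinched or lifted.

**Last checks:** in the final overview picture the blue strip lies in line with the green one to about 2 mm. The amber strip stands about 117 mm further out than the other two, against a 120 mm stop. The network's detections agreed to a few millimetres. The exception was its green front in the overview camera, a low-confidence reading about 20 mm off, which I discounted because the side view and the strip measurement both put green home. By eye, the tumbler, paperweight and jacks are where they were at the start.

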